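# Rack the small cap, hold the large cap at vent on the glue pot

### The arm

A 7-joint arm with a two-finger parallel gripper is mounted at the origin on a cart in front of the work surface, level with it; the furniture and walls round the work are solid. World frame = base frame: x ahead of the robot, y to its left, z up, the work surface at z = 0. Lengths are in m, angles in rad, forces in N, time in s.
With the tool pointing down it reaches from about 0.425 to 0.875 m from the base axis. Payload 4.7 kg.
Tool frame: the origin (TCP) lies on the centre line of the jaws, within the pads' length; the fingertips stand ahead of it and the grasp point (between the pads) lies 8 mm behind it (ctrl.finger_overhang is the x of the fingertips in the tool frame, in m); x points along the fingers, z is the direction in which the jaws open and shut, and the axes are right-handed (so a half turn about x gives the same grasp; the last joint's range is limited). The gripper opens to 87 mm and grips with 3 to 60 N. Pads are 19 mm wide; open, the fingers measure 117 mm over their backs; the gripper's body (75 mm by 190 mm) begins 51 mm behind the grasp point.
Start: joints at [-1.113, 0.321, -0.07, 1.45, 0.023, 1.371, -0.057], TCP at [0.279, 0.587, 0.234] pointing down, gripper open.
Joint ranges: [-2.86, 2.86], [-0.3, 2.09], [-1.38, 1.24], [0.06, 2.45], [-1.56, 4.7], [0.09, 2.05], [-2.69, 2.69]. Speed limits (rad/s): [2.57, 2.57, 3.14, 3.14, 3.14, 3.14, 3.14].

### API

Orientations are given as a rotation vector (axis times angle).
In Python, from bench import readout, viewer, job, nets, ctrl gives the robot as it stands.
- The arm moves only by the shell command python3 -m creep 'ROWS' [FORCE]. ROWS is JSON, a list of rows, each an object with "linear": the shift along the tool's x, y, z in m, a list of three; "twist": the turn, a rotation vector about the tool's x, y, z in degrees, a list of three; "fingers": the gripper's target within -1 to 1 (shut at 1, half-way at 0, fully open at -1). A call has 1 to 8 rows; each row is the pose to reach, as a shift and turn from the pose commanded when the call began, along the tool's axes at that moment; what a row does not reach only later rows make up. A row lasts 1/12 s, in which the tool goes at most 41.7 mm and 7.16 degrees, less where a joint would pass 70% of its speed; a pose out of reach is approached as far as the arm can. A call with a gripper value outside its range is refused whole. The fingers move at their own pace and stop on an object; FORCE is the grip in N (left out, the last holds). Time passes only in rows, so rows that repeat a pose let the fingers close. It gives the time, the measured TCP pose, the force and the opening at its end, in the units of the state.
- readout.get_state(): the state, without advancing time (a new reading comes with each control period).
- viewer.get_image(name): name is "side" or "top"; returns (picture, depth): 480x640x3 uint8, red, green, blue; 480x640 float32, m along the optical axis (not along the pixel's ray), 0 where there is no reading.
- viewer.camera_params(name): a dict with "K" (3x3 intrinsics, pixels), "cam_to_world" (4x4, takes a point from camera to world coordinates). Camera axes: x right, y down, z forward; pixel columns grow to the right and rows downward; lengths in m; the calibration is good to about 2 mm. A picture is of the moment at which its call begins. camera_params takes no time and is no camera call.
- job.close_job(): hands the job in, once; it reports no verdict.
Trained networks look in the newest picture that a camera, given by its name, has taken for a name from the list of things; names that differ only in an ending like _2 or _b are one class to them, and where a whole thing is asked for, a point or a joint stands for the part that bears it (a point fixed in the world has none). Each returns a list of dicts, best first, with "conf" (0 to 1); they miss things now and then, are a little off and sometimes report something else, mostly with a low value. They report only what shows in the picture. A call takes as long as a camera call. They do not tell look-alikes from the thing itself.
- nets.boxes_of(camera, label): "centre" ([x, y, z] in m, in world coordinates, good to about 4 mm: the middle of the surface that is visible of it).
- nets.place_of(camera, label): "centre" ([x, y, z] in m, in world coordinates, good to about 4 mm: a listed point, or the origin of a listed thing).
The state is a dict: "time": time; "joint_positions": joint angles; "qd": joint speeds; "joint_torque": joint torques, N m; "position": TCP position; "tool_rot": TCP orientation; "ft_force": force on the tool from outside, world axes, zero at the start; "torque": the same for the moment, N m; "grip_width": opening from 0.0 (shut) to 1.0 (fully open).
Only numpy, scipy, OpenCV 4.12 (cv2) and the standard library are available. Lean on these libraries where they do the work, as an engineer would, in place of code of your own. Each camera call takes 0.05 s, during which the arm holds its last target.

### The job

Of the two bayonet caps on the bench, alike but for their size, first sort the small one away: seat it fully in its matching, smaller round recess of the wooden cap rack and let go. Then push the large cap fully down into the mouth of the glue pot, its two lugs through the two slots, and twist it clockwise (seen from above) to the vent position, the grip bar halfway between the entry ribs and the lock studs (45 degrees), never on towards the lock. A spring turns it back, so finish while still gripping the cap and holding it there, and leave the wax tin, the sanding block and the wooden plug where they are.

Things in the scene. Friction and masses are not known exactly. Their poses are not given: they have to be found in the camera images.
- large_cap: Large aluminium bayonet cap, 55 mm tall, 180 g, upright. Origin: centre of its underside, z up. Shank 40 mm diameter, z = 0-20 mm, foot chamfered 2.5 mm; two lugs along +x and -x, 12 mm wide, z = 2-10, 54 mm tip to tip; flange 68 mm diameter, z = 20-26; black grip bar along x, 60 mm long, 14 mm wide (y), z = 26-55. The same after half a turn.
- small_cap: Small cap of the same shape and height, 130 g: shank 30 mm diameter, lugs 40 mm tip to tip along x, flange 52 mm diameter (z = 20-26 mm), black grip bar along x 46 mm long, 14 mm wide, z = 26-55. Origin: centre of its underside, z up.
- pot: Glue pot fixed to the bench, grey, 110 mm diameter, 80 mm high, with a dark steel collar 96 mm in diameter. Origin on its axis at bench height, z up. Two radial ribs on the collar along its +x and -x mark the entry, two round studs along +y and -y the lock, all 41 mm from the axis. Vent position: the cap's bar 45 degrees clockwise of the ribs. A brass outlet stands out to +x near the foot.
- pot_mouth (a point): Centre of the pot's mouth, on its flat top, axes as the pot's: a 44 mm round hole in an 8 mm thick lip, with two entry slots along +x and -x, 16 mm wide, reaching 32 mm from the axis. The cap goes in with its bar along x, either way round, until its flange rests on the top (cap origin 20 mm below this point); then it turns clockwise only, the lugs under the lip.
- carrier (a joint): Sprung ring inside the pot that the lugs push round, rad: 0 at rest, growing clockwise; it follows the cap's clockwise turn less a play of about 0.1 rad (0.7 or so at the vent position). Its spring turns the cap back with about 0.06 N m there. Beyond 0.95 rad a lug begins to run on to the sprung lock nub.
- rack: Wooden cap rack fixed to the bench, 170 mm long (x), 90 mm wide, 30 mm high, with two round recesses 24 mm deep in its top: 60 mm diameter at x = -42 mm (for the large cap; it stays empty) and 46 mm diameter at x = +46 mm (for the small cap). Origin at the centre of its underside, z up.
- rack_hole1 (a point): Centre of the mouth of the rack's smaller recess (46 mm), on the rack's top face, 30 mm above the bench. Seated there, the small cap's flange rests on the rack, its origin 20 mm below this point, in any yaw.
- wax_tin: Bystander: round wax tin, 67 mm diameter, 36 mm high, origin at the centre of its underside.
- sanding_block: Bystander: cork sanding block 62 x 110 x 38 mm (x, y, z), origin at the centre of its underside.
- hole_plug: Bystander: wooden disc 46 mm diameter, 20 mm high, origin at the centre of its underside.
There are look-alikes about, which are no part of the job. Leave any purple look-alike of the small_cap alone.

How it is judged:
By the outcome, as a careful person would: the job done as asked, in the order asked, and still so for the second after the job is handed in, while the arm keeps its last pose, push and grip.
It also fails if it takes over 70 s, if anything falls off the work surface, if the arm or the gripper's body presses on something with over 40 N, if the wrist force passes 120 N, or if a joint passes its speed limit or range.

## Working session

There is one attempt and no reset: what is moved stays moved. The work goes in short steps, Python scripts to look and compute and a shell command to move; the robot and the scene stay as the last step left them, time stands still between calls to the robot, and variables do not carry over. Pictures are saved under pics/ and viewed, and the job is handed in when it is done.

```bash
ls; mkdir -p pics; python3 - <<'E'
from bench import readout, viewer, job, nets, ctrl
import cv2
print(readout.get_state()); print(ctrl.finger_overhang)
for c in ("top","side"):
    im,d=viewer.get_image(c); cv2.imwrite(f"pics/{c}0.png",im[:,:,::-1])
    p=viewer.camera_params(c); print(p)
    for l in ["large_cap","small_cap","pot_mouth","rack_hole1","rack","pot","wax_tin","sanding_block","hole_plug"]:
        print(c,l,[(r["centre"],round(r["conf"],2)) for r in nets.place_of(c,l)][:4])
E
```

```text
pics
{'time': 0.0, 'joint_positions': array([-1.11288988,  0.32180335, -0.07004377,  1.45167587,  0.02261528,
        1.37079631, -0.0569068 ]), 'qd': array([ 0.00052283, -0.00010692,  0.00059064, -0.00130408,  0.0013162 ,
        0.00041826, -0.0003921 ]), 'joint_torque': array([-5.21105703e-04, -4.91296649e+01, -4.04354436e-01, -3.12520587e+01,
       -6.40059239e-02,  4.38279309e-02,  1.64307362e-04]), 'position': array([0.27894057, 0.58651504, 0.2324735 ]), 'tool_rot': array([-0.87749204,  1.38863658,  0.87565719]), 'ft_force': array([-0.08945442,  0.50929387, -1.42733735]), 'torque': array([-0.03800327, -0.04482609,  0.00687943]), 'grip_width': 0.9967199174840962}
0.011
{'K': array([[490.25837736,   0.        , 323.06900964],
       [  0.        , 490.25837736, 239.69796681],
       [  0.        ,   0.        ,   1.        ]]), 'cam_to_world': array([[ 0.01290817, -0.97762265,  0.20996984,  0.34481402],
       [-0.99991165, -0.01195362,  0.00581468, -0.00184249],
       [-0.00317466, -0.21002634, -0.97769057,  1.01017379],
       [ 0.        ,  0.        ,  0.        ,  1.      
[... 788 characters left out ...]
2231932,  0.38079148,  0.19951513],
       [-0.44088265, -0.43855391,  0.78313023, -0.72263373],
       [-0.00710739, -0.87077241, -0.49163493,  0.51473561],
       [ 0.        ,  0.        ,  0.        ,  1.        ]])}
side large_cap [([0.4551, 0.032, 0.0022], 0.61)]
side small_cap [([0.5011, -0.0909, -0.0007], 0.78), ([0.3723, -0.074, 0.0007], 0.61)]
side pot_mouth [([0.5532, 0.2611, 0.0787], 0.73)]
side rack_hole1 [([0.5864, -0.2518, 0.0315], 0.7)]
side rack [([0.5378, -0.2578, -0.0009], 0.86)]
side pot [([0.5538, 0.2536, -0.0015], 0.95)]
side wax_tin [([0.6307, 0.0647, 0.0017], 0.66)]
side sanding_block [([0.6282, -0.0737, 0.002], 0.57)]
side hole_plug [([0.6946, 0.026, -0.0022], 0.58)]
```

View pics/top0.png

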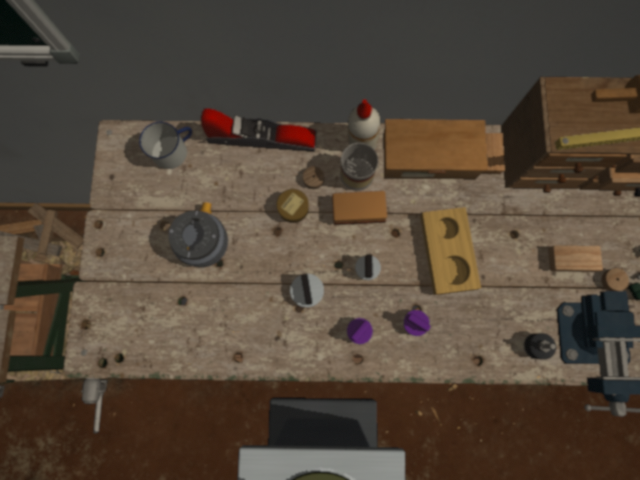

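View pics/side0.png

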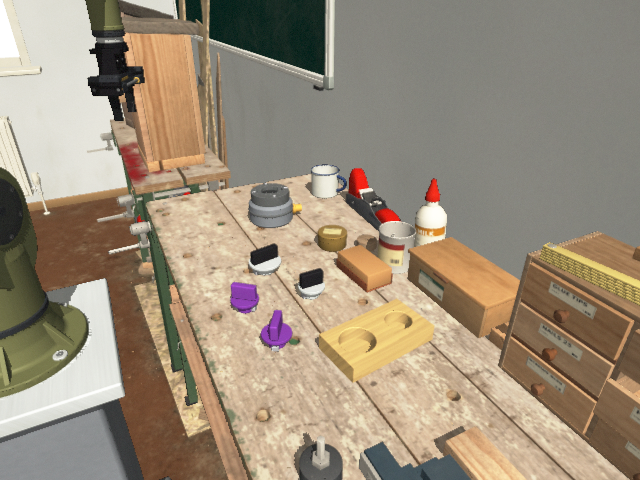

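Top view: the large cap is at about (307,290), the small cap at (368,266), the purple look-alikes at (360,330) and (417,321), the pot at (197,237) and the rack at (450,250). Next I'll measure these with depth.

```bash
cat > h.py <<'E'
import numpy as np, cv2
from bench import readout, viewer, job, nets, ctrl
from scipy.spatial.transform import Rotation as R
def cloud(c, shot=None):
    im,d=shot or viewer.get_image(c); p=viewer.camera_params(c); K=p["K"];T=p["cam_to_world"]
    v,u=np.mgrid[:480,:640]
    P=np.stack([(u-K[0,2])*d/K[0,0],(v-K[1,2])*d/K[1,1],d],-1)@T[:3,:3].T+T[:3,3]
    P[d==0]=np.nan
    return im,P
def proj(c,X):
    p=viewer.camera_params(c);K=p["K"];T=p["cam_to_world"]
    q=(np.asarray(X)-T[:3,3])@T[:3,:3]@K.T
    return q[...,:2]/q[...,2:]
def circ(q):
    from scipy.optimize import least_squares
    f=least_squares(lambda s:np.hypot(q[:,0]-s[0],q[:,1]-s[1])-s[2],[*q.mean(0),.03],loss='soft_l1',f_scale=.001)
    return f.x
E
python3 - <<'E'
from h import *
for c in("top","side"):
    im,P=cloud(c)
    def near(x,y,r,z0,z1):
        m=(np.hypot(P[...,0]-x,P[...,1]-y)<r)&(P[...,2]>z0)&(P[...,2]<z1); return m
    for n,x,y,r in(("large",.456,.037,.045),("small",.504,-.088,.035)):
        m=near(x,y,r,.05,.062); q=P[m]; rect=cv2.minAreaRect(q[:,:2].astype(np.float32)*1000)
        e=np.linalg.svd(q[:,:2]-q[:,:2].mean(0),full_matrices=False)[2][0]
        print(c,n,len(q),"bar top z",np.median(q[:,2]),"mean",q.mean(0),rect,"yaw",np.degrees(np.arctan2(e[1],e[0])))
        m=near(x,y,r+.02,.02,.032); q=P[m]; rr=cv2.minEnclosingCircle(q[:,:2].astype(np.float32)*1000); print("  flange",len(q),np.median(q[:,2]),rr)
    m=near(.553,.258,.08,.07,.084);q=P[m];print("pot top",np.median(q[:,2]),cv2.minEnclosingCircle(q[:,:2].astype(np.float32)*1000))
    m=near(.553,.258,.08,.084,.11);q=P[m];print("above",len(q)); 
    m=near(.54,-.256,.13,.024,.036);q=P[m];print("rack",np.median(q[:,2]),cv2.minAreaRect(q[:,:2].astype(np.float32)*1000))
    crops=[(553,258),(538,-257),(456,37),(504,-88)]
    out=[]
    for x,y in crops:
        u,v=proj(c,np.array([x/1000,y/1000,.04])).astype(int); s=50
        out.append(cv2.resize(im[max(v-s,0):v+s,max(u-s,0):u+s,::-1],(400,300) if 0 else (300,300),interpolation=cv2.INTER_CUBIC)); print(u,v)
    cv2.imwrite(f"pics/crop_{c}.png",np.vstack([np.hstack(out[:2]),np.hstack(out[2:])]))
E
```

```text
top large 215 bar top z 0.055982240840766195 mean [0.45234409 0.03476682 0.05593932] ((453.01849365234375, 35.05078125), (59.83145523071289, 13.754400253295898), 11.25977611541748) yaw -168.81540639916443
  flange 654 0.027153970362271074 ((453.2130432128906, 34.983642578125), 33.90739440917969)
top small 160 bar top z 0.0557994790734373 mean [ 0.50013674 -0.0872933   0.05563685] ((500.39019775390625, -87.33837127685547), (12.520573616027832, 44.89128494262695), 89.68602752685547) yaw 179.86680252206364
  flange 320 0.0270849295643098 ((500.93035888671875, -87.75443267822266), 25.60150146484375)
pot top 0.08101046273503859 ((553.6449584960938, 257.191162109375), 48.348045349121094)
above 87
rack 0.030862075269742162 ((539.1383666992188, -256.7915954589844), (170.983154296875, 92.04048156738281), 7.725198745727539)
197 238
452 248
305 287
368 264
side large 145 bar top z 0.05468154041796458 mean [0.45037623 0.03006128 0.05422415] ((451.3544006347656, 31.481416702270508), (59.20662307739258, 16.058176040649414), 11.634610176086426) yaw -169.90868410868433
  flange 316 0.02640192773540817 ((451.1888427734375, 31.173114776611328), 33.947261810302734)
side small 144 bar top z 0.05441594051536561 mean [ 0.49822409 -0.09214152  0.05398865] ((498.580810546875, -90.79265594482422), (16.24787712097168, 44.6047477722168), 87.38689422607422) yaw 179.28695442881377
  flange 245 0.026229476461165968 ((499.475830078125, -91.01177978515625), 25.906957626342773)
pot top 0.08008913928929401 ((552.38720703125, 254.10250854492188), 49.96969985961914)
above 1
rack 0.030007153469848752 ((537.7813110351562, -258.92333984375), (173.20025634765625, 92.56421661376953), 8.131489753723145)
270 204
377 324
265 252
312 277
```

View pics/crop_top.png

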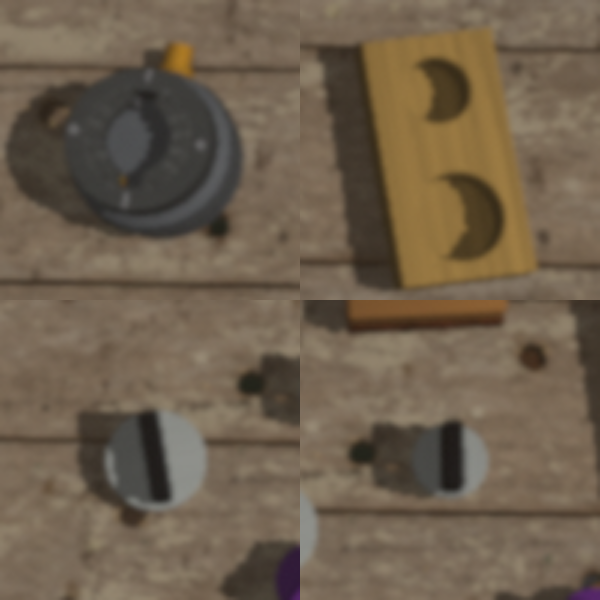

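View pics/crop_side.png

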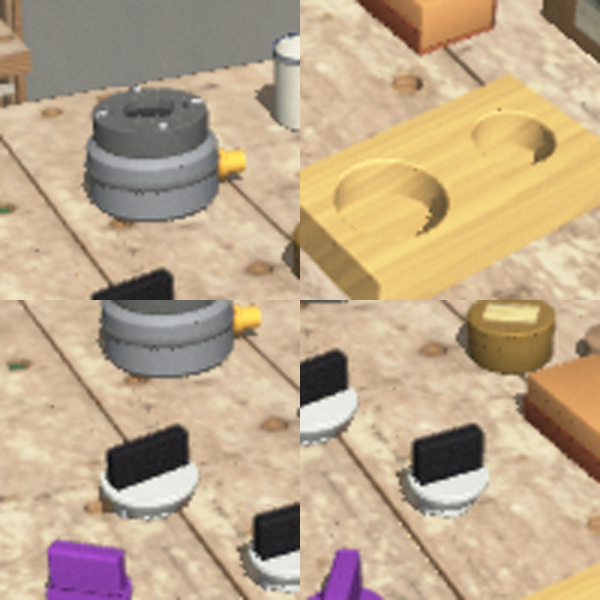

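```bash
cat >> h.py <<'E'
def rect(c,cx,cy,z,half=.06,s=5,im=None):
    if im is None: im,_=viewer.get_image(c)
    n=int(2*half*1000*s/1)
    # image: up=+x, left=+y
    i,j=np.mgrid[:n,:n]; X=np.stack([cx+half-i/(1000*s),cy+half-j/(1000*s),np.full(i.shape,z)],-1)
    uv=proj(c,X).astype(np.float32)
    return cv2.remap(im,uv[...,0],uv[...,1],cv2.INTER_CUBIC)[:,:,::-1]
E
python3 - <<'E'
from h import *
o=[]
for c,x,y in(("top",.5536,.2572),("side",.5524,.2541)):
    im,P=cloud(c)
    r=rect(c,x,y,.081,.054,3.6,im); o.append(cv2.resize(r,(388,388)))
    m=(np.hypot(P[...,0]-x,P[...,1]-y)<.047)&(P[...,2]>.0825)&(P[...,2]<.11)
    q=P[m]-[x,y,0]; q=q[np.hypot(q[:,0],q[:,1])>.03]
    a=np.degrees(np.arctan2(q[:,1],q[:,0])); print(c,len(q),np.round(np.sort(a),0),np.round(np.hypot(q[:,0],q[:,1]).mean(),4))
    m=(np.hypot(P[...,0]-x,P[...,1]-y)<.036)&(P[...,2]<.07); q=P[m]-[x,y,0]; print("hole",len(q))
    a=np.arctan2(q[:,1],q[:,0]); r_=np.hypot(q[:,0],q[:,1])
cv2.imwrite("pics/pot.png",np.hstack(o))
S=readout.get_state(); M=R.from_rotvec(S["tool_rot"]).as_matrix(); print(M.round(3))
E
```

```text
top 288 [-180. -180. -178. -177. -175. -175. -175. -172. -172. -172. -171. -170.
 -169. -168. -168. -167. -166. -165. -162. -161. -159. -159. -157. -156.
 -156. -156. -154. -153. -152. -151. -150. -150. -148. -147. -146. -145.
 -143. -141. -138. -136. -134. -134. -132. -132. -132. -130. -129. -127.
 -127. -125. -125. -124. -123. -122. -121. -120. -119. -118. -117. -117.
 -116. -116. -115. -112. -112. -106. -106. -105. -104. -101.  -99.  -99.
  -98.  -97.  -97.  -96.  -96.  -95.  -95.  -94.  -92.  -92.  -92.  -92.
  -92.  -89.  -88.  -83.  -82.  -80.  -78.  -78.  -77.  -77.  -76.  -73.
  -72.  -71.  -70.  -68.  -67.  -66.  -65.  -63.  -63.  -61.  -60.  -59.
  -58.  -57.  -55.  -55.  -52.  -51.  -50.  -49.  -48.  -47.  -47.  -45.
  -43.  -40.  -39.  -38.  -38.  -35.  -32.  -32.  -31.  -30.  -28.  -25.
  -23.  -23.  -22.  -11.  -10.   -8.   -8.   -8.   -8.   -7.   -6.   -6.
   -4.   -4.   -1.    3.    5.    5.    8.    8.    8.    9.    9.   10.
   11.   11.   12.   13.   15.   17.   17.   19.   19.   21.   24.   25.
   25.   27.   29.   30.   31.   32.   32.   33.   34.   35.   38.   3
[... 176 characters left out ...]
75.   76.   76.   76.   78.   79.   79.   79.
   80.   81.   81.   82.   82.   83.   83.   84.   85.   85.   85.   86.
   86.   87.   88.   88.   88.   88.   90.   99.  101.  104.  105.  106.
  108.  108.  110.  111.  114.  115.  116.  118.  119.  124.  124.  125.
  125.  125.  126.  129.  130.  133.  136.  137.  142.  145.  146.  148.
  148.  152.  154.  157.  158.  158.  159.  160.  162.  163.  164.  164.
  164.  165.  167.  167.  168.  169.  173.  173.  174.  175.  175.  179.] 0.039
hole 430
side 17 [-101. -100.  -98.  -97.  -93.  -68.  -45.  -34.  -26.   -2.   82.   88.
   92.  111.  171.  174.  174.] 0.0404
hole 44
[[ 0.    -0.903  0.429]
 [ 0.     0.429  0.903]
 [-1.    -0.     0.   ]]
```

View pics/pot.png

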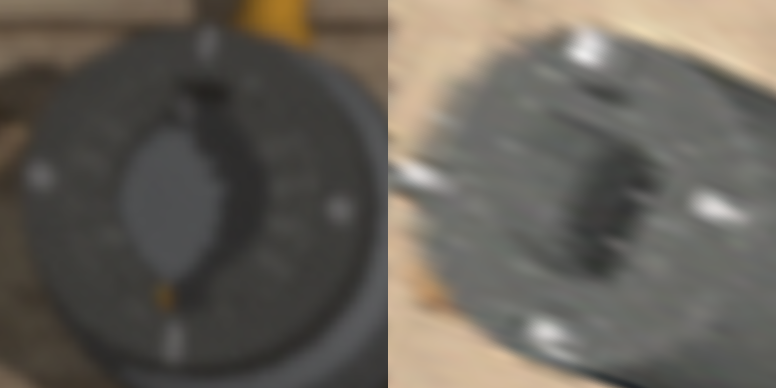

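Both views show the ribs along a pot yaw of about -6.5° with the studs perpendicular. Rib pixels in the left crop are (209,43) and (173,340). The offsets between the two cameras agree for relative vectors, so I'll use means. Now moving above the small cap.

```bash
cat >> h.py <<'E'
def go(x,y,z,zyaw):
    "shift/turn in tool axes from measured pose; zyaw: heading of tool z, deg"
    S=readout.get_state(); Rm=R.from_rotvec(S["tool_rot"]); p=np.array(S["position"])
    a=np.radians(zyaw); Z=np.array([np.cos(a),np.sin(a),0]);X=np.array([0,0,-1.]);Y=np.cross(Z,X)
    Rt=R.from_matrix(np.stack([X,Y,Z],1))
    sh=Rm.inv().apply(np.array([x,y,z])-p); tw=(Rm.inv()*Rt).as_rotvec(degrees=True)
    print("t",round(S["time"],2),"pos",p.round(4),"zyaw",np.degrees(np.arctan2(Rm.as_matrix()[1,2],Rm.as_matrix()[0,2])).round(2),"f",S["ft_force"].round(1),"q7",round(S["joint_positions"][6],2),"grip",round(S["grip_width"],3))
    print("  shift mm",(sh*1000).round(1),"twist",tw.round(2))
E
python3 -c "
from h import *
go(.5,-.0892,.15,90)"
```

```text
t 1.2 pos [0.2791 0.587  0.2336] zyaw 64.58 f [ 0.1 -0.   1.1] q7 -0.06 grip 0.997
  shift mm [  83.6 -489.8 -515.9] twist [-25.42   0.     0.  ]
```

```bash
python3 -m creep '[{"linear":[0,-20,-21],"twist":[0,0,0],"fingers":-1}]' >/dev/null 2>&1 | head -1; python3 -m creep '[{"linear":[0,-0.02,-0.021],"twist":[-2,0,0],"fingers":-1},{"linear":[0,-0.048,-0.05],"twist":[-5,0,0],"fingers":-1},{"linear":[0,-0.076,-0.08],"twist":[-8,0,0],"fingers":-1},{"linear":[0,-0.104,-0.11],"twist":[-11,0,0],"fingers":-1},{"linear":[0,-0.132,-0.139],"twist":[-14,0,0],"fingers":-1},{"linear":[0,-0.16,-0.168],"twist":[-17,0,0],"fingers":-1},{"linear":[0,-0.188,-0.198],"twist":[-20,0,0],"fingers":-1},{"linear":[0,-0.216,-0.227],"twist":[-23,0,0],"fingers":-1}]'; python3 -c "
from h import *
go(.5,-.0892,.15,90)"
```

```text
time: 1.95
position: [0.39, 0.2476, 0.2339]
tool_rot: [-1.18, 1.227, 1.18]
ft_force: [0.9, 0.2, 0.2]
grip_width: 0.993
t 1.95 pos [0.39   0.2476 0.2339] zyaw 87.72 f [0.9 0.2 0.2] q7 0.9 grip 0.993
  shift mm [  83.7 -123.3 -332.3] twist [-2.28  0.04  0.04]
```

```bash
python3 -m creep '[{"linear":[0,-0.013,-0.036],"twist":[-1,0,0],"fingers":-1},{"linear":[0,-0.026,-0.072],"twist":[-2,0,0],"fingers":-1},{"linear":[0,-0.04,-0.108],"twist":[-2.3,0,0],"fingers":-1},{"linear":[0,-0.053,-0.144],"twist":[-2.3,0,0],"fingers":-1},{"linear":[0,-0.066,-0.18],"twist":[-2.3,0,0],"fingers":-1},{"linear":[0,-0.08,-0.216],"twist":[-2.3,0,0],"fingers":-1},{"linear":[0,-0.093,-0.252],"twist":[-2.3,0,0],"fingers":-1},{"linear":[0,-0.106,-0.288],"twist":[-2.3,0,0],"fingers":-1}]'; python3 -c "
from h import *
go(.5,-.0892,.11,90)"
```

```text
time: 2.62
position: [0.4837, -0.0444, 0.234]
tool_rot: [-1.208, 1.209, 1.207]
ft_force: [0.9, 0.0, 0.1]
grip_width: 1.0
t 2.62 pos [ 0.4837 -0.0444  0.234 ] zyaw 89.88 f [0.9 0.  0.1] q7 1.59 grip 1.0
  shift mm [124.  -16.2 -44.8] twist [-0.12  0.04  0.08]
```

```bash
python3 -m creep '[{"linear":[0.02,-0.009,-0.025],"twist":[0,0,0],"fingers":-1},{"linear":[0.05,-0.016,-0.045],"twist":[0,0,0],"fingers":-1},{"linear":[0.085,-0.016,-0.045],"twist":[0,0,0],"fingers":-1},{"linear":[0.124,-0.016,-0.045],"twist":[0,0,0],"fingers":-1},{"linear":[0.124,-0.016,-0.045],"twist":[0,0,0],"fingers":-1}]'; python3 - <<'E'
from h import *
go(.5,-.0892,.039,90)
o=[]
for c in("top","side"):
    im,d=viewer.get_image(c); u,v=proj(c,np.array([.5,-.09,.06])).astype(int); s=70
    o.append(cv2.resize(im[v-s:v+s,u-s:u+s,::-1],(400,400),interpolation=cv2.INTER_CUBIC))
cv2.imwrite("pics/g1.png",np.hstack(o))
E
```

```text
time: 3.03
position: [0.494, -0.0875, 0.1032]
tool_rot: [-1.201, 1.22, 1.215]
ft_force: [-1.8, 0.3, -0.8]
grip_width: 1.003
t 3.03 pos [ 0.494  -0.0875  0.1032] zyaw 89.81 f [-1.8  0.3 -0.8] q7 1.76 grip 1.003
  shift mm [64.2 -6.8 -1.7] twist [-0.19 -0.03 -0.7 ]
```

View pics/g1.png

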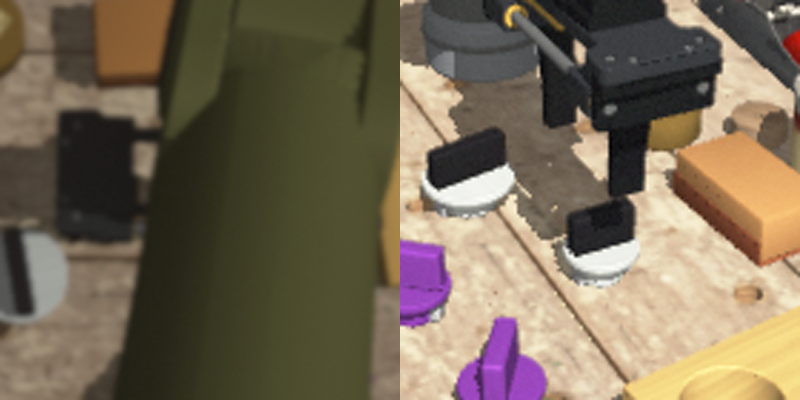

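The fingers straddle the small cap: the side crop shows them at (560,90) and (627,160), with the bar at (603,225) between and below. The arm was still settling, so I'll hold one beat.

```bash
python3 -m creep '[{"linear":[0,0,0],"twist":[0,0,0],"fingers":-1},{"linear":[0,0,0],"twist":[0,0,0],"fingers":-1}]' 5; python3 - <<'E'
from h import *
go(.5,-.0892,.039,90)
E
```

```text
time: 3.3
position: [0.5014, -0.0874, 0.1123]
tool_rot: [-1.21, 1.206, 1.205]
ft_force: [-0.0, 0.0, 0.6]
grip_width: 0.995
t 3.3 pos [ 0.5014 -0.0874  0.1123] zyaw 89.91 f [-0.   0.   0.6] q7 1.76 grip 0.995
  shift mm [73.3  1.8 -1.8] twist [-0.09  0.02  0.28]
```

```bash
python3 -m creep '[{"linear":[0.02,0.001,-0.001],"twist":[0,0,0],"fingers":-1},{"linear":[0.045,0.002,-0.002],"twist":[0,0,0],"fingers":-1},{"linear":[0.063,0.002,-0.002],"twist":[0,0,0],"fingers":-1},{"linear":[0.072,0.002,-0.002],"twist":[0,0,0],"fingers":-1},{"linear":[0.072,0.002,-0.002],"twist":[0,0,0],"fingers":-1},{"linear":[0.072,0.002,-0.002],"twist":[0,0,0],"fingers":-1}]' 5; python3 - <<'E'
from h import *
go(.5,-.0892,.040,90)
E
```

```text
time: 3.8
position: [0.4984, -0.0895, 0.0388]
tool_rot: [-1.209, 1.209, 1.207]
ft_force: [0.8, -0.9, -0.3]
grip_width: 1.002
t 3.8 pos [ 0.4984 -0.0895  0.0388] zyaw 89.89 f [ 0.8 -0.9 -0.3] q7 1.83 grip 1.002
  shift mm [-1.2 -1.6  0.3] twist [-0.11  0.    0.1 ]
```

Closing gently to centre, then firmly.

```bash
python3 -m creep '[{"linear":[0,0,0],"twist":[0,0,0],"fingers":1},{"linear":[0,0,0],"twist":[0,0,0],"fingers":1},{"linear":[0,0,0],"twist":[0,0,0],"fingers":1},{"linear":[0,0,0],"twist":[0,0,0],"fingers":1},{"linear":[0,0,0],"twist":[0,0,0],"fingers":1},{"linear":[0,0,0],"twist":[0,0,0],"fingers":1},{"linear":[0,0,0],"twist":[0,0,0],"fingers":1},{"linear":[0,0,0],"twist":[0,0,0],"fingers":1}]' 8;python3 -m creep '[{"linear":[0,0,0],"twist":[0,0,0],"fingers":1},{"linear":[0,0,0],"twist":[0,0,0],"fingers":1},{"linear":[0,0,0],"twist":[0,0,0],"fingers":1}]' 35; python3 - <<'E'
from h import *
go(.5,-.0892,.040,90)
E
```

```text
time: 4.47
position: [0.4973, -0.0895, 0.0376]
tool_rot: [-1.208, 1.21, 1.208]
ft_force: [-0.2, -1.0, -0.3]
grip_width: 0.48
time: 4.72
position: [0.4973, -0.0896, 0.0375]
tool_rot: [-1.208, 1.21, 1.208]
ft_force: [-0.4, -0.0, -0.6]
grip_width: 0.251
t 4.72 pos [ 0.4973 -0.0896  0.0375] zyaw 89.87 f [-0.4 -0.  -0.6] q7 1.83 grip 0.251
  shift mm [-2.5 -2.7  0.4] twist [-0.13  0.   -0.  ]
```

```bash
python3 -m creep '[{"linear":[0,0,0],"twist":[0,0,0],"fingers":1},{"linear":[0,0,0],"twist":[0,0,0],"fingers":1},{"linear":[0,0,0],"twist":[0,0,0],"fingers":1},{"linear":[0,0,0],"twist":[0,0,0],"fingers":1}]' 35; python3 - <<'E'
from h import *
go(.5,-.0892,.040,90)
E
```

```text
time: 5.05
position: [0.4974, -0.0893, 0.0376]
tool_rot: [-1.208, 1.21, 1.208]
ft_force: [-0.2, 0.6, 0.8]
grip_width: 0.157
t 5.05 pos [ 0.4974 -0.0893  0.0376] zyaw 89.88 f [-0.2  0.6  0.8] q7 1.83 grip 0.157
  shift mm [-2.4 -2.6  0.1] twist [-0.12  0.02  0.01]
```

Gripped at width 0.157 (14 mm). Next: lift and move over the recess.

```bash
python3 -m creep '[{"linear":[-0.015,0,0],"twist":[0,0,0],"fingers":1},{"linear":[-0.035,0,0],"twist":[0,0,0],"fingers":1},{"linear":[-0.055,0,0],"twist":[0,0,0],"fingers":1},{"linear":[-0.07,0,0],"twist":[0,0,0],"fingers":1},{"linear":[-0.07,0,0],"twist":[0,0,0],"fingers":1},{"linear":[-0.07,0,0],"twist":[0,0,0],"fingers":1}]'; python3 - <<'E'
from h import *
go(.5817,-.2516,.1076,90)
E
```

```text
time: 5.55
position: [0.4977, -0.0896, 0.1077]
tool_rot: [-1.208, 1.209, 1.207]
ft_force: [-0.5, -0.3, -1.3]
grip_width: 0.155
t 5.55 pos [ 0.4977 -0.0896  0.1077] zyaw 89.88 f [-0.5 -0.3 -1.3] q7 1.77 grip 0.155
  shift mm [   0.2  -84.4 -161.8] twist [-0.12  0.02  0.08]
```

```bash
python3 -m creep '[{"linear":[0,-0.012,-0.022],"twist":[0,0,0],"fingers":1},{"linear":[0,-0.026,-0.05],"twist":[0,0,0],"fingers":1},{"linear":[0,-0.04,-0.077],"twist":[0,0,0],"fingers":1},{"linear":[0,-0.055,-0.105],"twist":[0,0,0],"fingers":1},{"linear":[0,-0.07,-0.133],"twist":[0,0,0],"fingers":1},{"linear":[0,-0.08,-0.152],"twist":[0,0,0],"fingers":1},{"linear":[0,-0.084,-0.162],"twist":[0,0,0],"fingers":1},{"linear":[0,-0.084,-0.162],"twist":[0,0,0],"fingers":1}]';python3 -m creep '[{"linear":[0,0,0],"twist":[0,0,0],"fingers":1},{"linear":[0,0,0],"twist":[0,0,0],"fingers":1}]'; python3 - <<'E'
from h import *
go(.5817,-.2516,.1076,90)
o=[]
for c in("top","side"):
    im,P=cloud(c); cv2.imwrite(f"pics/r1{c}.png",im[:,:,::-1])
    m=(np.hypot(P[...,0]-.5817,P[...,1]+.2516)<.033)&(P[...,2]>.07)&(P[...,2]<.102)
    q=P[m]; print(c,len(q))
    if len(q)>20: print(np.median(q,0), cv2.minEnclosingCircle(q[:,:2].astype(np.float32)*1000))
    u,v=proj(c,np.array([.58,-.25,.06])).astype(int); s=70
    o.append(cv2.resize(im[v-s:v+s,u-s:u+s,::-1],(400,400),interpolation=cv2.INTER_CUBIC))
cv2.imwrite("pics/r1.png",np.hstack(o))
E
```

```text
time: 6.22
position: [0.5798, -0.2546, 0.1057]
tool_rot: [-1.205, 1.215, 1.206]
ft_force: [-0.7, 0.7, -2.0]
grip_width: 0.161
time: 6.38
position: [0.5803, -0.2498, 0.1065]
tool_rot: [-1.206, 1.21, 1.211]
ft_force: [0.8, 0.7, -1.2]
grip_width: 0.16
t 6.38 pos [ 0.5803 -0.2498  0.1065] zyaw 89.94 f [ 0.8  0.7 -1.2] q7 2.14 grip 0.16
  shift mm [-1.1 -1.4 -1.8] twist [-0.06  0.11 -0.1 ]
top 13
side 421
[ 0.57226676 -0.2628818   0.09460185] ((582.0165405273438, -251.32510375976562), 25.78831672668457)
```

View pics/r1.png

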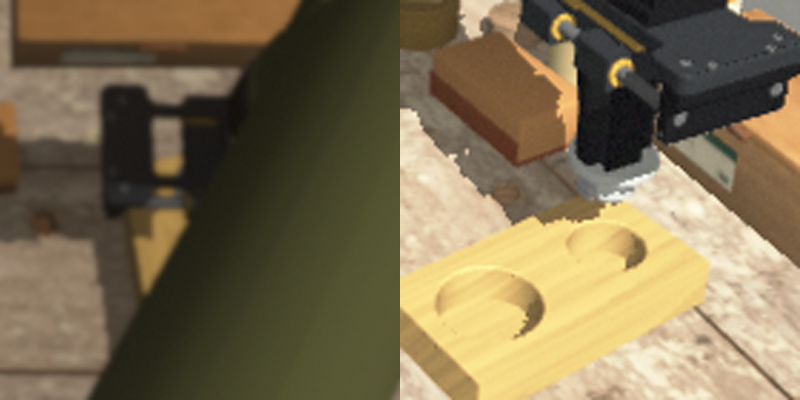

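The side view shows the cap held above the smaller recess. Its flange circle is 1–1.5 mm off the recess in the same camera frame, so I'll correct and descend.

```bash
python3 -m creep '[{"linear":[0.003,-0.0014,-0.0014],"twist":[0,0,0],"fingers":1},{"linear":[0.015,-0.0014,-0.0014],"twist":[0,0,0],"fingers":1},{"linear":[0.027,-0.0014,-0.0014],"twist":[0,0,0],"fingers":1},{"linear":[0.034,-0.0014,-0.0014],"twist":[0,0,0],"fingers":1},{"linear":[0.034,-0.0014,-0.0014],"twist":[0,0,0],"fingers":1},{"linear":[0.034,-0.0014,-0.0014],"twist":[0,0,0],"fingers":1}]'; python3 - <<'E'
from h import *
go(.5817,-.2514,.0476,90)
im,P=cloud("side")
m=(np.hypot(P[...,0]-.5817,P[...,1]+.2516)<.033)&(P[...,2]>.052)&(P[...,2]<.068)
q=P[m]; print(len(q),np.median(q,0), cv2.minEnclosingCircle(q[:,:2].astype(np.float32)*1000))
E
```

```text
time: 6.98
position: [0.5817, -0.2529, 0.0724]
tool_rot: [-1.206, 1.211, 1.209]
ft_force: [-0.5, -0.4, -1.8]
grip_width: 0.157
t 6.98 pos [ 0.5817 -0.2529  0.0724] zyaw 89.87 f [-0.5 -0.4 -1.8] q7 2.16 grip 0.157
  shift mm [24.8 -0.1  1.4] twist [-0.13  0.03 -0.11]
303 [ 0.57387778 -0.26830783  0.06072874] ((583.0839233398438, -255.13229370117188), 26.104543685913086)
```

```bash
python3 -m creep '[{"linear":[0.002,0,0.0018],"twist":[0,0,0],"fingers":1},{"linear":[0.008,0,0.0018],"twist":[0,0,0],"fingers":1},{"linear":[0.013,0,0.0018],"twist":[0,0,0],"fingers":1},{"linear":[0.018,0,0.0018],"twist":[0,0,0],"fingers":1},{"linear":[0.022,0,0.0018],"twist":[0,0,0],"fingers":1},{"linear":[0.025,0,0.0018],"twist":[0,0,0],"fingers":1},{"linear":[0.026,0,0.0018],"twist":[0,0,0],"fingers":1}]'; python3 - <<'E'
from h import *
go(.5817,-.2514,.0476,90)
im,P=cloud("side")
m=(np.hypot(P[...,0]-.5817,P[...,1]+.2516)<.033)&(P[...,2]>.033)&(P[...,2]<.05)
q=P[m]; print(len(q),np.median(q,0), cv2.minEnclosingCircle(q[:,:2].astype(np.float32)*1000))
u,v=proj("side",np.array([.58,-.25,.03])).astype(int); s=60
cv2.imwrite("pics/r2.png",cv2.resize(im[v-s:v+s,u-s:u+s,::-1],(480,480),interpolation=cv2.INTER_CUBIC))
E
```

```text
time: 7.62
position: [0.5821, -0.2512, 0.0476]
tool_rot: [-1.207, 1.21, 1.209]
ft_force: [-3.9, 2.2, 7.5]
grip_width: 0.156
t 7.62 pos [ 0.5821 -0.2512  0.0476] zyaw 89.87 f [-3.9  2.2  7.5] q7 2.18 grip 0.156
  shift mm [ 0.   0.4 -0.2] twist [-0.13  0.04 -0.05]
340 [ 0.57380663 -0.26632626  0.03695955] ((583.0275268554688, -253.32192993164062), 25.85089874267578)
```

View pics/r2.png

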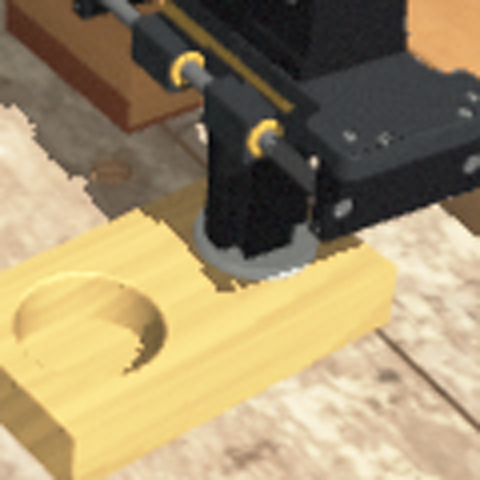

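The cap sits flush on the rack at z = 0.0476 with 7.5 N contact, so it is seated. Opening.

```bash
python3 -m creep '[{"linear":[0,0,0],"twist":[0,0,0],"fingers":0},{"linear":[0,0,0],"twist":[0,0,0],"fingers":0},{"linear":[0,0,0],"twist":[0,0,0],"fingers":0},{"linear":[0,0,0],"twist":[0,0,0],"fingers":0},{"linear":[0,0,0],"twist":[0,0,0],"fingers":0},{"linear":[0,0,0],"twist":[0,0,0],"fingers":0}]' 35;python3 -m creep '[{"linear":[-0.01,0,0],"twist":[0,0,0],"fingers":0},{"linear":[-0.025,0,0],"twist":[0,0,0],"fingers":0},{"linear":[-0.05,0,0],"twist":[0,0,0],"fingers":0},{"linear":[-0.085,0,0],"twist":[0,0,0],"fingers":-1},{"linear":[-0.11,0,0],"twist":[0,0,0],"fingers":-1},{"linear":[-0.11,0,0],"twist":[0,0,0],"fingers":-1}]'; python3 - <<'E'
from h import *
go(.4518,.033,.12,101.3)
im,P=cloud("side")
m=(np.hypot(P[...,0]-.583,P[...,1]+.2526)<.033)&(P[...,2]>.033)&(P[...,2]<.045)
q=P[m]; print(len(q),np.median(q,0), cv2.minEnclosingCircle(q[:,:2].astype(np.float32)*1000))
m=(np.hypot(P[...,0]-.583,P[...,1]+.2526)<.033)&(P[...,2]>.06)&(P[...,2]<.075); print(np.median(P[m],0))
u,v=proj("side",np.array([.58,-.25,.03])).astype(int); s=60
cv2.imwrite("pics/r3.png",cv2.resize(im[v-s:v+s,u-s:u+s,::-1],(480,480),interpolation=cv2.INTER_CUBIC))
E
```

```text
time: 8.17
position: [0.5824, -0.2514, 0.0476]
tool_rot: [-1.208, 1.21, 1.207]
ft_force: [0.4, 0.3, -0.1]
grip_width: 0.477
time: 8.67
position: [0.5855, -0.2534, 0.1647]
tool_rot: [-1.215, 1.205, 1.198]
ft_force: [1.2, -0.9, 0.0]
grip_width: 0.649
t 8.67 pos [ 0.5855 -0.2534  0.1647] zyaw 89.85 f [ 1.2 -0.9  0. ] q7 2.12 grip 0.649
  shift mm [ 42.4 134.9 286.2] twist [-11.45  -0.24   0.57]
342 [ 0.57902831 -0.26088136  0.03628692] ((583.1820068359375, -252.85894775390625), 26.404682159423828)
[ 0.58267535 -0.25529947  0.06446678]
```

View pics/r3.png

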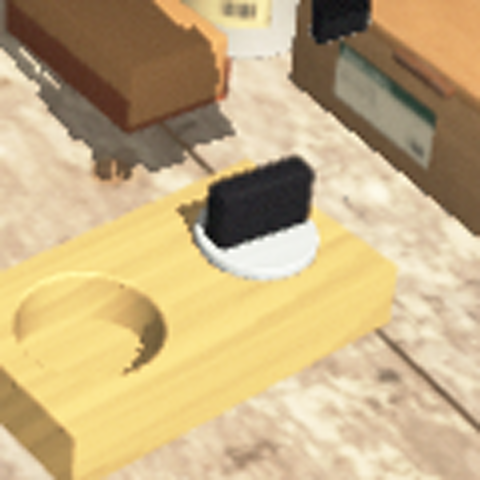

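The small cap is fully seated: flange at 36 mm, bar top at 64.5 mm. Now the large cap.

```bash
python3 -m creep '[{"linear":[0,0.01,0.021],"twist":[-1,0,0],"fingers":-1},{"linear":[0,0.025,0.053],"twist":[-3,0,0],"fingers":-1},{"linear":[0,0.042,0.088],"twist":[-5,0,0],"fingers":-1},{"linear":[0,0.058,0.123],"twist":[-7,0,0],"fingers":-1},{"linear":[0,0.075,0.158],"twist":[-9,0,0],"fingers":-1},{"linear":[0,0.092,0.193],"twist":[-11.4,0,0],"fingers":-1},{"linear":[0,0.108,0.228],"twist":[-11.4,0,0],"fingers":-1},{"linear":[0,0.122,0.258],"twist":[-11.4,0,0],"fingers":-1}]';python3 -m creep '[{"linear":[0,0.006,0.015],"twist":[0,0,0],"fingers":-1},{"linear":[0,0.006,0.02],"twist":[0,0,0],"fingers":-1},{"linear":[0,0.006,0.02],"twist":[0,0,0],"fingers":-1},{"linear":[0,0.006,0.02],"twist":[0,0,0],"fingers":-1}]';  python3 - <<'E'
from h import *
go(.4522,.033,.04,101.3)
E
```

```text
time: 9.38
position: [0.459, 0.0092, 0.157]
tool_rot: [-1.353, 1.109, 1.355]
ft_force: [1.0, 0.6, 0.3]
grip_width: 0.997
time: 9.72
position: [0.4515, 0.0244, 0.1575]
tool_rot: [-1.353, 1.11, 1.352]
ft_force: [0.1, 0.1, -0.1]
grip_width: 0.999
t 9.72 pos [0.4515 0.0244 0.1575] zyaw 101.23 f [ 0.1  0.1 -0.1] q7 1.63 grip 0.999
  shift mm [117.5  -2.3   8.4] twist [-0.07 -0.04  0.01]
```

```bash
python3 -m creep '[{"linear":[0.015,-0.0023,0.0085],"twist":[0,0,0],"fingers":-1},{"linear":[0.045,-0.0023,0.0085],"twist":[0,0,0],"fingers":-1},{"linear":[0.075,-0.0023,0.0085],"twist":[0,0,0],"fingers":-1},{"linear":[0.1,-0.0023,0.0085],"twist":[0,0,0],"fingers":-1},{"linear":[0.113,-0.0023,0.0085],"twist":[0,0,0],"fingers":-1},{"linear":[0.116,-0.0023,0.0085],"twist":[0,0,0],"fingers":-1},{"linear":[0.117,-0.0023,0.0085],"twist":[0,0,0],"fingers":-1},{"linear":[0.117,-0.0023,0.0085],"twist":[0,0,0],"fingers":-1}]';  python3 - <<'E'
from h import *
go(.4522,.033,.04,101.3)
im,P=cloud("side")
u,v=proj("side",np.array([.452,.033,.04])).astype(int); s=60
cv2.imwrite("pics/l1.png",cv2.resize(im[v-s:v+s,u-s:u+s,::-1],(480,480),interpolation=cv2.INTER_CUBIC))
E
```

```text
time: 10.38
position: [0.4527, 0.0331, 0.0411]
tool_rot: [-1.352, 1.11, 1.35]
ft_force: [-0.3, -0.4, -0.0]
grip_width: 0.997
t 10.38 pos [0.4527 0.0331 0.0411] zyaw 101.17 f [-0.3 -0.4 -0. ] q7 1.69 grip 0.997
  shift mm [ 1.1  0.5 -0. ] twist [-0.13 -0.04  0.05]
```

View pics/l1.png

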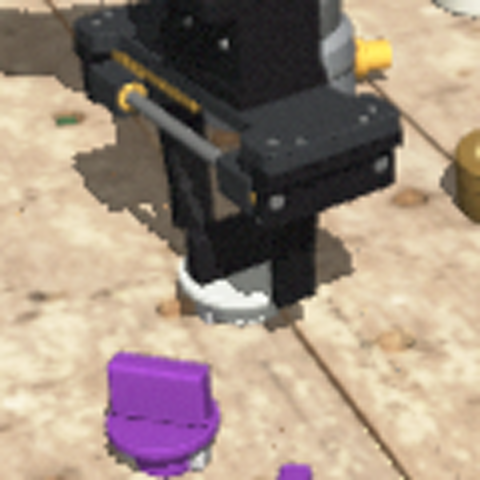

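The fingers straddle the large cap's bar, at about (230,270). Closing gently, then firmly.

```bash
python3 -m creep '[{"linear":[0.001,0,0],"twist":[0,0,0],"fingers":1},{"linear":[0.001,0,0],"twist":[0,0,0],"fingers":1},{"linear":[0.001,0,0],"twist":[0,0,0],"fingers":1},{"linear":[0.001,0,0],"twist":[0,0,0],"fingers":1},{"linear":[0.001,0,0],"twist":[0,0,0],"fingers":1},{"linear":[0.001,0,0],"twist":[0,0,0],"fingers":1},{"linear":[0.001,0,0],"twist":[0,0,0],"fingers":1},{"linear":[0.001,0,0],"twist":[0,0,0],"fingers":1}]' 8;python3 -m creep '[{"linear":[0,0,0],"twist":[0,0,0],"fingers":1},{"linear":[0,0,0],"twist":[0,0,0],"fingers":1},{"linear":[0,0,0],"twist":[0,0,0],"fingers":1},{"linear":[0,0,0],"twist":[0,0,0],"fingers":1},{"linear":[0,0,0],"twist":[0,0,0],"fingers":1},{"linear":[0,0,0],"twist":[0,0,0],"fingers":1},{"linear":[0,0,0],"twist":[0,0,0],"fingers":1}]' 8;python3 -m creep '[{"linear":[0,0,0],"twist":[0,0,0],"fingers":1},{"linear":[0,0,0],"twist":[0,0,0],"fingers":1}]' 50; python3 - <<'E'
from h import *
go(.4522,.033,.04,101.3)
E
```

```text
time: 11.1
position: [0.4517, 0.0342, 0.0396]
tool_rot: [-1.353, 1.109, 1.353]
ft_force: [0.9, 0.5, 0.7]
grip_width: 0.483
time: 11.68
position: [0.4517, 0.0341, 0.0395]
tool_rot: [-1.353, 1.11, 1.353]
ft_force: [0.3, -0.4, -0.6]
grip_width: 0.161
time: 11.85
position: [0.4517, 0.0341, 0.0395]
tool_rot: [-1.353, 1.11, 1.353]
ft_force: [-0.3, -1.1, -0.8]
grip_width: 0.158
t 11.85 pos [0.4517 0.0341 0.0395] zyaw 101.27 f [-0.3 -1.1 -0.8] q7 1.69 grip 0.158
  shift mm [-0.5 -0.3 -1.2] twist [-0.03 -0.   -0.  ]
```

```bash
python3 -m creep '[{"linear":[-0.015,0,0],"twist":[0,0,0],"fingers":1},{"linear":[-0.04,0,0],"twist":[0,0,0],"fingers":1},{"linear":[-0.07,0,0],"twist":[0,0,0],"fingers":1},{"linear":[-0.1,0,0],"twist":[0,0,0],"fingers":1},{"linear":[-0.115,0,0],"twist":[0,0,0],"fingers":1},{"linear":[-0.115,0,0],"twist":[0,0,0],"fingers":1},{"linear":[-0.115,0,0],"twist":[0,0,0],"fingers":1}]'; python3 - <<'E'
from h import *
go(.5524,.2558,.1545,83.5)
E
```

```text
time: 12.43
position: [0.4519, 0.0343, 0.1547]
tool_rot: [-1.353, 1.108, 1.352]
ft_force: [-0.2, -0.7, -1.8]
grip_width: 0.151
t 12.43 pos [0.4519 0.0343 0.1547] zyaw 101.28 f [-0.2 -0.7 -1.8] q7 1.61 grip 0.151
  shift mm [   0.5 -141.9  197.5] twist [17.78  0.04  0.06]
```

```bash
python3 -m creep '[{"linear":[0,-0.013,0.018],"twist":[2,0,0],"fingers":1},{"linear":[0,-0.034,0.048],"twist":[4,0,0],"fingers":1},{"linear":[0,-0.056,0.078],"twist":[7,0,0],"fingers":1},{"linear":[0,-0.078,0.108],"twist":[10,0,0],"fingers":1},{"linear":[0,-0.1,0.138],"twist":[13,0,0],"fingers":1},{"linear":[0,-0.12,0.167],"twist":[16,0,0],"fingers":1},{"linear":[0,-0.134,0.187],"twist":[17.8,0,0],"fingers":1},{"linear":[0,-0.142,0.197],"twist":[17.8,0,0],"fingers":1}]';python3 -m creep '[{"linear":[0,0,0],"twist":[0,0,0],"fingers":1},{"linear":[0,0,0],"twist":[0,0,0],"fingers":1},{"linear":[0,0,0],"twist":[0,0,0],"fingers":1},{"linear":[0,0,0],"twist":[0,0,0],"fingers":1}]'; cat >> h.py <<'E'
def flange(c,x,y,z,h=.009,r=.042):
    im,P=cloud(c)
    m=(np.hypot(P[...,0]-x,P[...,1]-y)<r)&(abs(P[...,2]-z)<h)
    q=P[m]
    if len(q)>20: print(c,"flange",len(q),np.percentile(q,[5,50,95],axis=0)[:,2].round(4),cv2.minEnclosingCircle(q[:,:2].astype(np.float32)*1000))
    else: print(c,len(q))
    return im
E
python3 - <<'E'
from h import *
go(.5524,.2558,.1545,83.5)
o=[]
for c in("top","side"):
    im=flange(c,.553,.256,.139)
    u,v=proj(c,np.array([.553,.256,.11])).astype(int); s=70
    o.append(cv2.resize(im[v-s:v+s,u-s:u+s,::-1],(400,400),interpolation=cv2.INTER_CUBIC))
cv2.imwrite("pics/p1.png",np.hstack(o))
E
```

```text
time: 13.1
position: [0.5512, 0.2592, 0.1512]
tool_rot: [-1.126, 1.263, 1.129]
ft_force: [-0.6, -0.1, -1.7]
grip_width: 0.159
time: 13.43
position: [0.552, 0.2531, 0.1538]
tool_rot: [-1.124, 1.264, 1.124]
ft_force: [-0.0, 0.0, -1.4]
grip_width: 0.152
t 13.43 pos [0.552  0.2531 0.1538] zyaw 83.36 f [-0.   0.  -1.4] q7 1.06 grip 0.152
  shift mm [-0.7 -0.   2.7] twist [-0.14 -0.08 -0.07]
top flange 125 [0.138  0.1413 0.1441] ((546.230224609375, 254.00494384765625), 32.44847869873047)
side flange 205 [0.136  0.1411 0.1466] ((550.8756103515625, 250.02871704101562), 34.06713104248047)
```

View pics/p1.png

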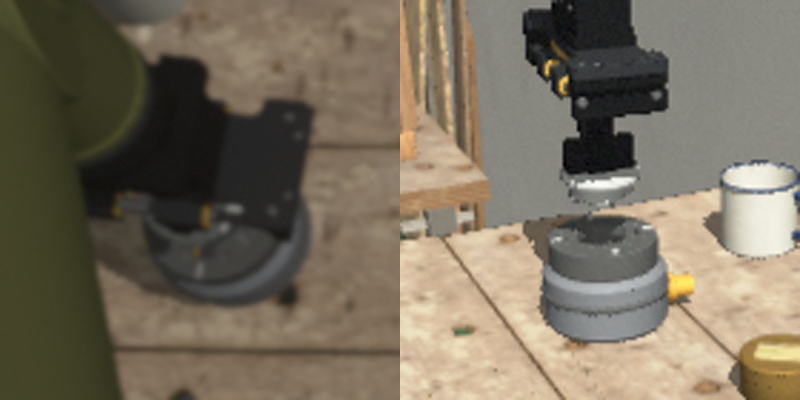

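The cap hangs over the pot (side crop at (600,185), mouth at (600,235)). From the cross-checked camera biases the mouth centre is at about (0.5529, 0.2563). Aligning and lowering to just above the mouth.

```bash
python3 -m creep '[{"linear":[0.004,0,0.003],"twist":[0,0,0],"fingers":1},{"linear":[0.013,0,0.003],"twist":[0,0,0],"fingers":1},{"linear":[0.022,0,0.003],"twist":[0,0,0],"fingers":1},{"linear":[0.026,0,0.003],"twist":[0,0,0],"fingers":1},{"linear":[0.026,0,0.003],"twist":[0,0,0],"fingers":1},{"linear":[0.026,0,0.003],"twist":[0,0,0],"fingers":1},{"linear":[0.026,0,0.003],"twist":[0,0,0],"fingers":1}]'; python3 - <<'E'
from h import *
go(.5529,.2563,.0995,83.5)
im=flange("side",.553,.256,.112)
c="side";u,v=proj(c,np.array([.553,.256,.09])).astype(int); s=45
cv2.imwrite("pics/p2.png",cv2.resize(im[v-s:v+s,u-s:u+s,::-1],(500,500),interpolation=cv2.INTER_CUBIC))
E
```

```text
time: 14.12
position: [0.553, 0.2581, 0.1287]
tool_rot: [-1.125, 1.261, 1.125]
ft_force: [0.5, -0.8, -0.4]
grip_width: 0.154
t 14.12 pos [0.553  0.2581 0.1287] zyaw 83.47 f [ 0.5 -0.8 -0.4] q7 1.06 grip 0.154
  shift mm [29.2 -0.  -1.8] twist [-0.03  0.01  0.02]
side flange 188 [0.1103 0.1155 0.1199] ((551.38037109375, 252.8025665283203), 33.13997268676758)
```

View pics/p2.png

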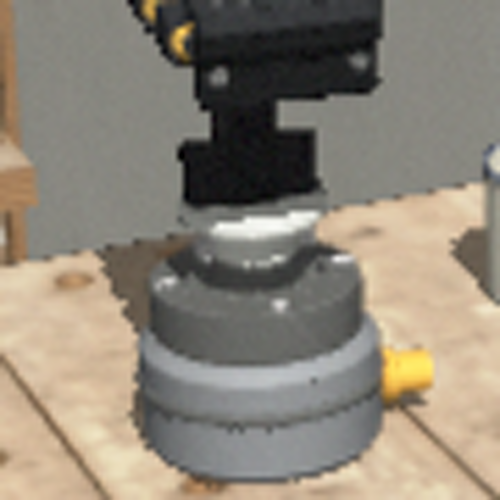

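```bash
python3 -m creep '[{"linear":[0.002,0,-0.0018],"twist":[0,0,0],"fingers":1},{"linear":[0.005,0,-0.0018],"twist":[0,0,0],"fingers":1},{"linear":[0.008,0,-0.0018],"twist":[0,0,0],"fingers":1},{"linear":[0.01,0,-0.0018],"twist":[0,0,0],"fingers":1},{"linear":[0.012,0,-0.0018],"twist":[0,0,0],"fingers":1},{"linear":[0.014,0,-0.0018],"twist":[0,0,0],"fingers":1},{"linear":[0.016,0,-0.0018],"twist":[0,0,0],"fingers":1}]'; python3 - <<'E'
from h import *
go(.5529,.2563,.0995,83.5); print(readout.get_state()["torque"].round(2))
E
```

```text
time: 14.75
position: [0.5526, 0.2563, 0.1123]
tool_rot: [-1.125, 1.261, 1.125]
ft_force: [-0.5, -0.2, -2.4]
grip_width: 0.156
t 14.75 pos [0.5526 0.2563 0.1123] zyaw 83.47 f [-0.5 -0.2 -2.4] q7 1.07 grip 0.156
  shift mm [12.8 -0.3  0. ] twist [-0.03  0.    0.  ]
[ 0.02 -0.07  0.04]
```

The cap has entered without contact. Continuing to the seat.

```bash
python3 -m creep '[{"linear":[0.002,0,0],"twist":[0,0,0],"fingers":1},{"linear":[0.004,0,0],"twist":[0,0,0],"fingers":1},{"linear":[0.006,0,0],"twist":[0,0,0],"fingers":1},{"linear":[0.008,0,0],"twist":[0,0,0],"fingers":1},{"linear":[0.01,0,0],"twist":[0,0,0],"fingers":1},{"linear":[0.012,0,0],"twist":[0,0,0],"fingers":1},{"linear":[0.013,0,0],"twist":[0,0,0],"fingers":1},{"linear":[0.013,0,0],"twist":[0,0,0],"fingers":1}]'; python3 - <<'E'
from h import *
go(.5529,.2563,.0995,83.5); print(readout.get_state()["torque"].round(2))
E
```

```text
time: 15.42
position: [0.5527, 0.2563, 0.0996]
tool_rot: [-1.125, 1.261, 1.125]
ft_force: [0.3, -0.5, -0.9]
grip_width: 0.155
t 15.42 pos [0.5527 0.2563 0.0996] zyaw 83.47 f [ 0.3 -0.5 -0.9] q7 1.07 grip 0.155
  shift mm [ 0.1 -0.2  0. ] twist [-0.03  0.01  0.01]
[ 0.01 -0.01 -0.  ]
```

```bash
python3 -m creep '[{"linear":[0.0005,0,0],"twist":[0,0,0],"fingers":1},{"linear":[0.001,0,0],"twist":[0,0,0],"fingers":1},{"linear":[0.001,0,0],"twist":[0,0,0],"fingers":1},{"linear":[0.001,0,0],"twist":[0,0,0],"fingers":1}]'; python3 - <<'E'
from h import *
go(.5529,.2563,.0995,83.5); print(readout.get_state()["torque"].round(2))
im=flange("side",.553,.256,.086,.004)
c="side";u,v=proj(c,np.array([.553,.256,.09])).astype(int); s=45
cv2.imwrite("pics/p3.png",cv2.resize(im[v-s:v+s,u-s:u+s,::-1],(500,500),interpolation=cv2.INTER_CUBIC))
E
```

```text
time: 15.75
position: [0.5528, 0.2563, 0.0996]
tool_rot: [-1.125, 1.26, 1.125]
ft_force: [-3.5, -0.7, 5.3]
grip_width: 0.155
t 15.75 pos [0.5528 0.2563 0.0996] zyaw 83.47 f [-3.5 -0.7  5.3] q7 1.07 grip 0.155
  shift mm [ 0.1 -0.1 -0. ] twist [-0.03  0.03  0.01]
[-0.26  0.62 -0.02]
side flange 163 [0.0828 0.0863 0.0888] ((552.0242309570312, 253.65040588378906), 39.5772590637207)
```

View pics/p3.png

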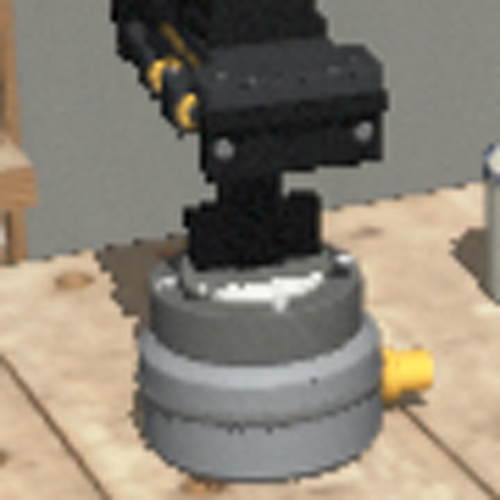

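The flange is down on the collar, with a firm stop at z = 0.0996 and about 6 N. Twisting clockwise (+ about tool x) in two stages.

```bash
python3 -m creep '[{"linear":[0,0,0],"twist":[2,0,0],"fingers":1},{"linear":[0,0,0],"twist":[6,0,0],"fingers":1},{"linear":[0,0,0],"twist":[10,0,0],"fingers":1},{"linear":[0,0,0],"twist":[14,0,0],"fingers":1},{"linear":[0,0,0],"twist":[18,0,0],"fingers":1},{"linear":[0,0,0],"twist":[22,0,0],"fingers":1},{"linear":[0,0,0],"twist":[25,0,0],"fingers":1},{"linear":[0,0,0],"twist":[25,0,0],"fingers":1}]' 58; python3 - <<'E'
from h import *
go(.5529,.2563,.0995,38.5); print(readout.get_state()["torque"].round(2))
E
```

```text
time: 16.47
position: [0.554, 0.2568, 0.0996]
tool_rot: [-0.794, 1.417, 0.793]
ft_force: [1.7, 0.8, 3.2]
grip_width: 0.156
t 16.47 pos [0.554  0.2568 0.0996] zyaw 58.41 f [1.7 0.8 3.2] q7 0.66 grip 0.156
  shift mm [ 0.1  0.7 -1. ] twist [19.91  0.17  0.09]
[-0.05 -0.2  -0.03]
```

```bash
python3 -m creep '[{"linear":[0,0,0],"twist":[3,0,0],"fingers":1},{"linear":[0,0,0],"twist":[6,0,0],"fingers":1},{"linear":[0,0,0],"twist":[9,0,0],"fingers":1},{"linear":[0,0,0],"twist":[12,0,0],"fingers":1},{"linear":[0,0,0],"twist":[15,0,0],"fingers":1},{"linear":[0,0,0],"twist":[17.5,0,0],"fingers":1},{"linear":[0,0,0],"twist":[19,0,0],"fingers":1},{"linear":[0,0,0],"twist":[20,0,0],"fingers":1}]' 58;python3 -m creep '[{"linear":[0,0,0],"twist":[0,0,0],"fingers":1},{"linear":[0,0,0],"twist":[0,0,0],"fingers":1}]' 58; python3 - <<'E'
from h import *
go(.5529,.2563,.0995,38.5); print(readout.get_state()["torque"].round(2))
o=[]
for c in("top","side"):
    im,P=cloud(c); u,v=proj(c,np.array([.553,.256,.09])).astype(int); s=45
    o.append(cv2.resize(im[v-s:v+s,u-s:u+s,::-1],(400,400),interpolation=cv2.INTER_CUBIC))
    m=(np.hypot(P[...,0]-.553,P[...,1]-.256)<.036)&(P[...,2]>.100)&(P[...,2]<.122)&(im.sum(-1)<120)
    print(c,m.sum())
    cv2.imwrite(f"pics/full_{c}.png",im[:,:,::-1])
cv2.imwrite("pics/v1.png",np.hstack(o))
E
```

```text
time: 17.13
position: [0.5541, 0.2567, 0.0996]
tool_rot: [-0.525, 1.503, 0.525]
ft_force: [2.9, 0.5, 4.9]
grip_width: 0.157
time: 17.3
position: [0.554, 0.2567, 0.0996]
tool_rot: [-0.526, 1.503, 0.526]
ft_force: [3.6, 0.2, 4.9]
grip_width: 0.154
t 17.3 pos [0.554  0.2567 0.0996] zyaw 38.53 f [3.6 0.2 4.9] q7 0.33 grip 0.154
  shift mm [ 0.1  0.4 -1.1] twist [0.03 0.19 0.05]
[-0.01 -0.67  0.11]
top 0
side 171
```

View pics/v1.png

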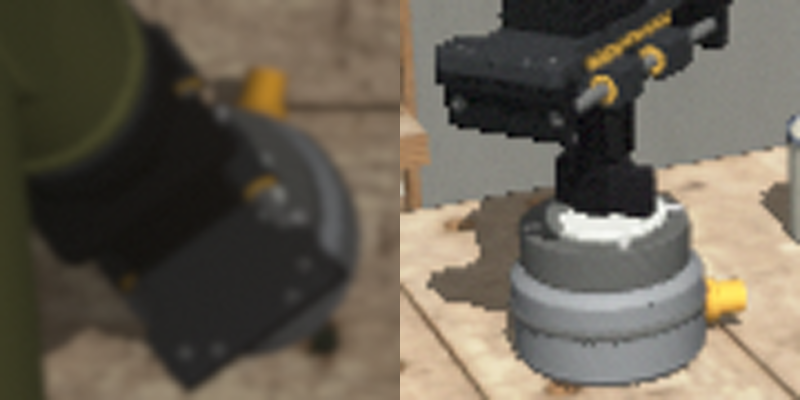

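View pics/full_side.png

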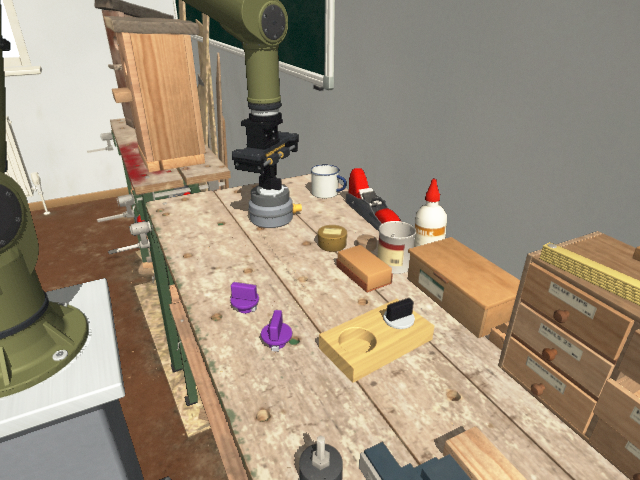

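The picture shows the cap down on the collar and gripped at bar yaw -51.5°, which is 45° clockwise of the ribs. The small cap is in the rack at (400,313), and the bystanders and purple caps look unmoved. Final numeric check, then hand in.

```bash
python3 - <<'E'
from h import *
for l in["wax_tin","sanding_block","hole_plug","small_cap"]:
    print(l,[(r["centre"],round(r["conf"],2)) for r in nets.place_of("side",l)][:3])
go(.5529,.2563,.0995,38.5)
print(job.close_job())
E
```

```text
wax_tin [([0.6357, 0.068, 0.0002], 0.71)]
sanding_block []
hole_plug [([0.6968, 0.0258, -0.0008], 0.55)]
small_cap [([0.3911, -0.1833, -0.0025], 0.96), ([0.5894, -0.2502, 0.0089], 0.94), ([0.3715, -0.0752, 0.0029], 0.89)]
t 17.6 pos [0.554  0.2567 0.0996] zyaw 38.53 f [3.1 0.3 5.7] q7 0.33 grip 0.158
  shift mm [ 0.1  0.4 -1.1] twist [0.03 0.19 0.05]
the job is handed in; nothing more can be done
None
```

I seated the small cap in the rack's smaller recess and let it go. I then pushed the large cap into the pot until its flange stopped, turned it 45° clockwise, and handed in at 17.6 s still gripping it with 58 N.

- **Small cap:** after release its flange measured 36 mm and its bar top 64.5 mm above the bench, which matches fully seated.
- **Large cap, depth:** it stopped at tool height 0.0996 m against 0.0995 m expected, with 5–6 N of contact.
- **Large cap, angle:** the gripper heading gives 44.9° turned from entry, and it held steady over the last readings. The pot's direction came from the ribs and studs in both cameras, whose four readings spread about ±0.7°. The bar itself was hidden by the finger pads, so its angle comes from the gripper heading only. The carrier joint was not read directly.
- **Bystanders:** the wax tin and wooden plug came back within about 6 mm of their first network readings; the tin's change is slightly over the 4 mm accuracy. The network missed the sanding block in the last look, but in the picture it sits where it was. The purple look-alikes were not touched.

The first move call had its shift typed in millimetres instead of metres. The arm limited it to one 42 mm step in the intended direction, and nothing was touched.

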